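# Sight the new bridge over the violin

### The job

A new violin bridge is to be sighted against the instrument. First slide the clear dust screen all the way down, then take the bridge by its wooden holder out of the slotted stand and carry it over the lowered screen to the violin. Finish while holding it still and upright, hovering with its feet about 1 cm above the violin's belly, centred between the middle notches of the two f-holes and with the line of its two feet square across the instrument; do not touch the violin, do not knock the bridge against the screen, and leave the other things on the bench where they are.

Things in the scene. Friction and masses are not known exactly. Their poses are not given: they have to be found in the camera images.
- screen (a joint): how far the sash of the dust screen is raised (m): 0 = all the way down on its stop, 0.12 = highest. Starts raised 0.08 to 0.115. It slides vertically, stays where it is left, and takes about 4 N to push down or 11 N to raise, a little more when moved fast.
- screen_handle (a point): grip point of the sash's dark wooden handle: an upright tab 90 mm long (x), 12 mm thick (y), 45 mm tall on the middle of the sash's top rail, to be pinched from above across its thickness. The point lies 19 mm below the tab's top, 26 mm above the rail; it moves with the sash and is 170 mm above the bench when the sash is down.
- screen_frame: dust screen between stand and violin, fixed: two aluminium posts 165 mm tall, 348 mm over their outsides, with a clear sash sliding between them (sash down: top rail 144 mm above the bench, handle to 189 mm). Origin on the bench under its middle; x along the screen, y across it towards the violin, z up.
- holder_grip (a point): middle of the handle of the loose, upright wooden bridge holder (about 80 g, 90 mm tall with bridge). Handle 14 mm thick (x), 34 mm wide (y), 50 mm tall: pinch from above across its thickness. Point 22 mm below its top, 68 mm above the bridge's feet. Below it, 40 to 22 mm above the feet, a jaw 22 mm thick, 46 mm wide, from which the bridge sticks out downwards. z up; feet in line along y.
- bridge_feet (a point): midpoint of the undersides of the two feet of the pale maple bridge fixed in the holder (rigid with it). Bridge 41 mm wide (along y, the line of the feet), 5.5 mm thick (x axis); z axis up the holder.
- stand: wooden stand 60 x 70 x 32 mm fixed on the bench; 9 mm slot along its y axis, open above and at both ends. The holder's jaw rests on its top, the bridge hangs in the slot with its feet 10 mm above the bench, 22 mm below the stand's top: lift straight up. Origin at the centre of its underside.
- bridge_place (a point): bridge's place on the violin: crown of the belly, 72 mm above the bench, midway between the f-holes' middle notches. x towards the neck, y square across (line of feet goes along y, either way round), z up. Violin fixed on its back: body 356 x 207 mm, lower end 161 mm from here, belly highest here; black fingerboard from 57 mm on, its top 19 mm above this point; scroll ends at 425 mm.
- cup: paper coffee cup with a black lid, 82 mm across, 120 mm tall, loose bystander; origin at the centre of its underside
- flask: steel flask with a black cap, 70 mm across, 135 mm tall, loose bystander; origin at the centre of its underside
- clamp: small wooden spool clamp standing upright (two wooden discs on a threaded rod, brass wing nut), 32 mm across, 96 mm tall, loose bystander near the screen; origin at the centre of its underside
- jar: amber glass jar with a black cap, 56 mm across, 70 mm tall, loose bystander near the screen; origin at the centre of its underside
- tray: open pale wooden box 150 x 90 x 55 mm, loose bystander; origin at the centre of its underside
- driver: screwdriver lying on the bench, about 200 mm long, loose bystander
- tape: roll of tape lying flat, 100 mm across, 24 mm high, loose bystander; origin at the centre of its underside
Things that resemble listed ones, but are neither listed nor needed, are in the scene too. Leave any purple or turquoise look-alike of the part that bears holder_grip alone.

How it is judged:
On the way, in this order (a step that is already met when the one before it is completed fails the run):
1. the screen is all the way down while the bridge is still in its stand (value of joint screen below 0.008 m and horizontal distance between bridge_feet and stand below 0.01 m and height (world z) of bridge_feet below 0.02 m), for 0.1 s.
2. the bridge is carried over the lowered screen (value of joint screen below 0.012 m and y of bridge_feet in the frame of screen_frame between -0.04 and 0.04 m and x of bridge_feet in the frame of screen_frame between -0.2 and 0.2 m and height (world z) of bridge_feet above 0.14 m).
At the end, for the whole second after the job is handed in: Holder gripped, still (under 20 mm/s), within 0.14 rad of upright; feet 3 to 18 mm above the belly's crown, midpoint within 8 mm horizontally of the bridge's place, line of feet within 0.14 rad of square across the violin; nothing touches the violin; screen down within 12 mm (z of bridge_feet in the frame of bridge_place between 0.003 and 0.018 m and horizontal distance between bridge_feet and bridge_place below 0.008 m and angle between the y axis of bridge_feet and the y axis of bridge_place, either way round below 0.14 rad and angle between bridge_feet's own z axis and vertical below 0.14 rad and contact force between the fingers and holder above 1 N and contact force between each of holder, the arm, the fingers and violin below 0.05 N and linear speed of holder below 0.02 m/s and value of joint screen below 0.012 m); the arm keeps its last pose, push and grip.
It fails at once if the bridge or its holder touches the violin (contact force between holder and violin above 0.5 N).
It fails at once if the robot touches the violin (contact force between any of the arm, the fingers and violin above 1 N).
It fails at once if the bridge is knocked against the screen (contact force between holder and screen_frame above 2 N).
It fails at once if the holder is tipped over (angle between bridge_feet's own z axis and vertical above 0.7 rad).
It fails at once if another thing on the bench is moved by more than 30 mm (distance of any of cup, flask, clamp, jar, tray, driver, tape from where it was at the start of the episode above 0.03 m).
It also fails if it takes over 61 s, if anything falls off the work surface, if the arm or the gripper's body presses on something with over 40 N, if the wrist force passes 120 N, or if a joint passes its speed limit or range.

### The arm

A 6-joint arm with a two-finger parallel gripper is mounted at the origin on the work surface. World frame = base frame: x ahead of the robot, y to its left, z up, the work surface at z = 0. Lengths are in m, angles in rad, forces in N, time in s.
With the tool pointing down it reaches from about 0.35 to 0.975 m from the base axis. Payload 4.9 kg.
Tool frame: the origin (TCP) lies at the very end of the fingers, on their centre line; the grasp point (between the pads) lies 19 mm behind it; z points along the fingers, y is the direction in which the jaws open and shut (so a half turn about z gives the same grasp; the last joint's range is limited). The gripper opens to 85 mm and grips with 20 to 120 N. Pads are 22 mm wide; open, the fingers measure 114 mm over their backs; the gripper's body (76 mm by 85 mm) begins 54 mm behind the grasp point. The pads swing forward as they close: fully open they stand 13 mm farther back than shut.
Start: joints at [-1.271, 0.053, 1.613, -0, 1.476, -0.119], TCP at [0.254, -0.571, 0.231] pointing down, gripper open.
Joint ranges: [-3.01, 3.01], [-1.01, 2.22], [0.06, 2.58], [-1.02, 4.17], [0.09, 2.62], [-3.14, 3.14]. Speed limits (rad/s): [2.57, 2.57, 3.14, 3.14, 3.14, 3.14].

### API

Orientations are given as a unit quaternion [w, x, y, z].
In Python, from plant import state, eyes, job_done gives the robot as it stands.
- The arm moves only by the tool apply_moves, never from a script. Its argument "commands" is a list of rows, each an object with "linear": the shift along the tool's x, y, z in m, a list of three; "delta_rot": the turn, a rotation vector about the tool's x, y, z in degrees, a list of three; "fingers": the closure in counts, from 0 (fully open) to 255 (shut). In form: [{"linear": [x, y, z], "delta_rot": [wx, wy, wz], "fingers": fingers}, ...]. A call has exactly 8 rows; each row is the pose to reach, as a shift and turn from the pose commanded when the call began, along the tool's axes at that moment; what a row does not reach only later rows make up. A row lasts 1/10 s, in which the tool goes at most 50 mm and 8.59 degrees, less where a joint would pass 70% of its speed; a pose out of reach is approached as far as the arm can. A call with a gripper value outside its range is refused whole. The fingers move at their own pace and stop on an object; the grip force is fixed at half the most. Time passes only in rows, so rows that repeat a pose let the fingers close, or fill a call up. It gives the time, the measured TCP pose, the force and the opening at its end, in the units of the state.
- state(): the state, without advancing time (a new reading comes with each control period).
- eyes.grab_frame(name): name is "scene" or "top"; returns the picture (384x512x3 uint8, red, green, blue); there is no depth.
- eyes.camera_params(name): a dict with "fx", "fy", "cx", "cy" (pixels), "position" and "rotation" of the camera in the world. Camera axes: x right, y down, z forward; pixel columns grow to the right and rows downward; lengths in m; the calibration is good to about 2 mm. A picture is of the moment at which its call begins. camera_params takes no time and is no camera call.
- job_done(): hands the job in, once; it reports no verdict.
The state is a dict: "time": time; "joint_pos": joint angles; "joint_vel": joint speeds; "joint_efforts": joint torques, N m; "tool_pos": TCP position; "tool_rot": TCP orientation; "contact_force": force on the tool from outside, world axes, zero at the start; "ft_torque": the same for the moment, N m; "gripper_width": opening from 0.0 (shut) to 1.0 (fully open).
Only numpy, scipy, OpenCV 4.12 (cv2) and the standard library are available. Lean on these libraries where they do the work, as an engineer would, in place of code of your own. Each camera call takes 0.05 s, during which the arm holds its last target.

## Working session

There is one attempt and no reset: what is moved stays moved. The work goes in short steps, Python scripts to look and compute and a tool call to move; the robot and the scene stay as the last step left them, time stands still between calls to the robot, and variables do not carry over. Pictures are saved under pics/ and viewed, and the job is handed in when it is done.

Besides the shell and the picture viewer there is one more tool, called after "Call:" as name([rows], argument=value, ...), one row to a line, values as JSON. apply_moves: Moves the arm, as the interface text tells. Its arguments: {"type":"object","properties":{"commands":{"type":"array","items":{"type":"object","properties":{"linear":{"type":"array","items":{"type":"number"}},"delta_rot":{"type":"array","items":{"type":"number"}},"fingers":{"type":"number"}}}}},"required":["commands"]}

```bash
ls; mkdir -p pics; python3 - <<'E'
from plant import state, eyes
import cv2
for n in ("scene","top"):
    im=eyes.grab_frame(n); cv2.imwrite(f"pics/{n}0.png",im[:,:,::-1]); 
    print(n,eyes.camera_params(n))
print(state())
E
```

```text
pics
scene {'fx': 454.7484127342277, 'fy': 454.7484127342277, 'cx': 253.6060030030338, 'cy': 197.06305639154186, 'position': array([ 1.1926095 , -0.05113548,  1.06305701]), 'rotation': array([-0.21352236,  0.65998521,  0.68775509, -0.2140576 ])}
top {'fx': 415.7892837779988, 'fy': 415.7892837779988, 'cx': 258.15165004610554, 'cy': 197.78941399986545, 'position': array([ 0.3840216 , -0.09751622,  1.39145632]), 'rotation': array([ 0.04866815, -0.69663065,  0.71455539, -0.04180613])}
{'time': 0.1, 'joint_pos': array([-1.27101958e+00,  5.33247548e-02,  1.61418115e+00,  2.23822163e-05,
        1.47600861e+00, -1.18968398e-01]), 'joint_vel': array([-2.25371125e-03, -1.14237954e-03, -1.64556998e-03,  1.17278718e-03,
        8.25731152e-05, -1.29840980e-03]), 'joint_efforts': array([ 3.64794369e-04, -3.94906175e+01, -3.71362388e+01, -7.60941748e-05,
        3.94882460e-03, -1.29594920e-05]), 'tool_pos': array([ 0.25398685, -0.57043509,  0.23015032]), 'tool_rot': array([-9.58016542e-04,  9.78161286e-01,  2.07845074e-01, -7.56598925e-05]), 'contact_force': array([0.3949101 , 0.08638037, 0.46763141]), 'ft_torque': array([-0.03380955,  0.01369191, -0.03804895]), 'gripper_width': 0.998986594891525}
```

View pics/scene0.png

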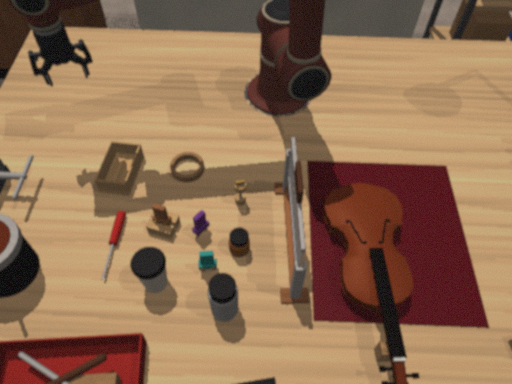

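View pics/top0.png

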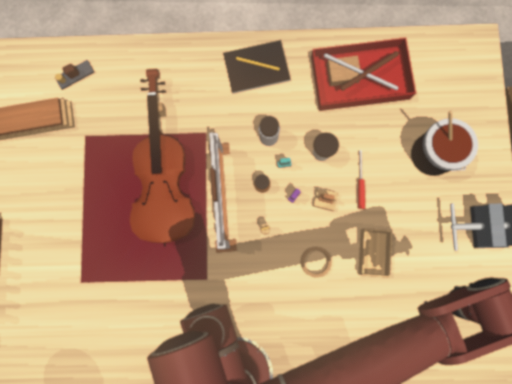

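```bash
cat > h.py <<'E'
import numpy as np, cv2
from scipy.spatial.transform import Rotation as R
from plant import eyes,state
def cam(n):
    p=eyes.camera_params(n); q=p['rotation']; M=R.from_quat([q[1],q[2],q[3],q[0]]).as_matrix()
    return p,M
def proj(n,X):
    p,M=cam(n); c=(np.atleast_2d(X)-p['position'])@M
    return np.c_[p['fx']*c[:,0]/c[:,2]+p['cx'],p['fy']*c[:,1]/c[:,2]+p['cy']]
def bp(n,uv,z):
    p,M=cam(n); uv=np.atleast_2d(uv).astype(float)
    d=np.c_[(uv[:,0]-p['cx'])/p['fx'],(uv[:,1]-p['cy'])/p['fy'],np.ones(len(uv))]@M.T
    return p['position']+d*((z-p['position'][2])/d[:,2])[:,None]
def crop(src,dst,x0,y0,x1,y1,k):
    im=cv2.imread(src)[y0:y1,x0:x1]; im=cv2.resize(im,None,fx=k,fy=k,interpolation=cv2.INTER_CUBIC)
    st=10
    for x in range((x0+st-1)//st*st,x1,st):
        cv2.line(im,((x-x0)*k,0),((x-x0)*k,5),(0,255,255),1); cv2.putText(im,str(x),((x-x0)*k+2,12),0,.33,(0,255,255),1)
    for y in range((y0+st-1)//st*st,y1,st):
        cv2.line(im,(0,(y-y0)*k),(5,(y-y0)*k),(0,255,255),1); cv2.putText(im,str(y),(2,(y-y0)*k+10),0,.33,(0,255,255),1)
    cv2.imwrite(dst,im)
E
python3 - <<'E'
from h import *
crop('pics/top0.png','pics/t_a.png',200,115,350,255,5)
crop('pics/top0.png','pics/t_v.png',120,60,220,255,3)
crop('pics/scene0.png','pics/s_a.png',140,130,320,310,3)
crop('pics/scene0.png','pics/s_h.png',140,190,230,280,6)
crop('pics/scene0.png','pics/s_v.png',310,170,430,380,2)
# tool check
print(proj('top',state()['tool_pos']),proj('scene',state()['tool_pos']))
E
```

```text
[[437.90282777 295.11091672]] [[71.1060133  83.89072429]]
```

View pics/t_a.png

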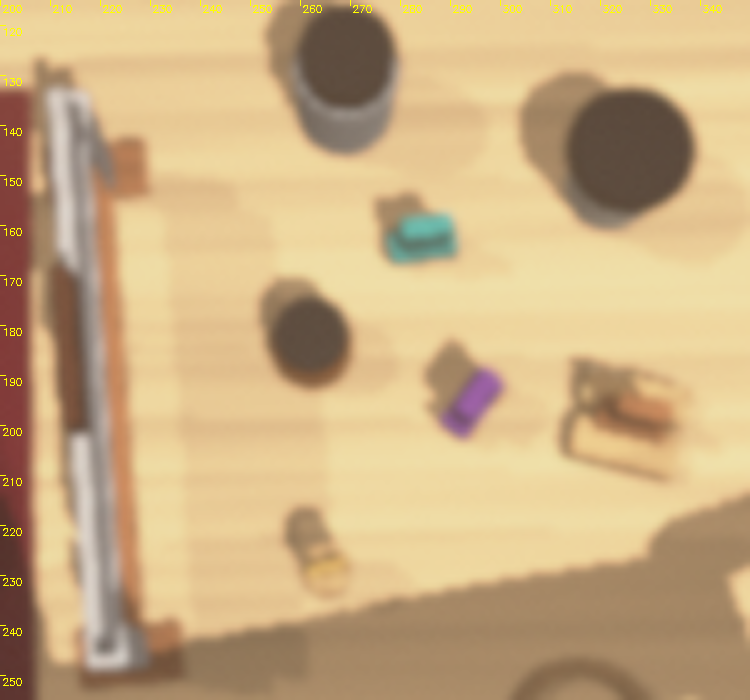

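View pics/t_v.png

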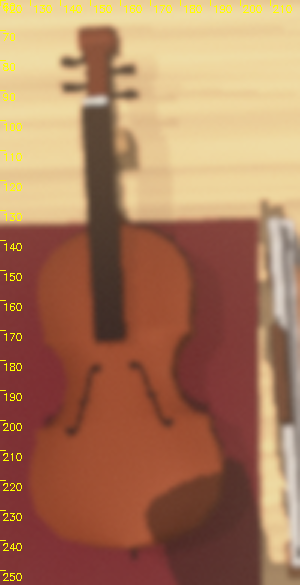

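View pics/s_a.png

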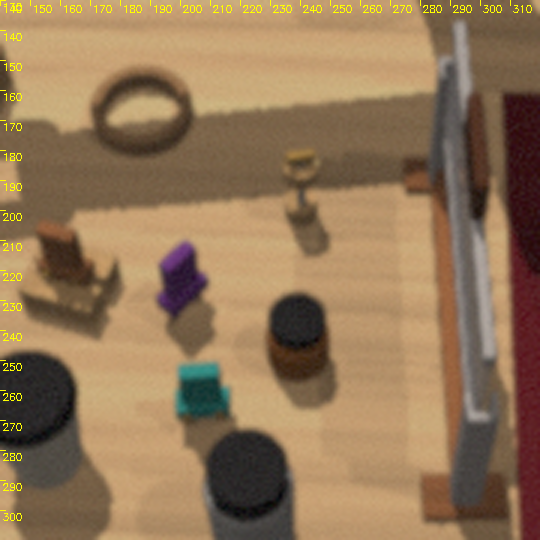

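View pics/s_h.png

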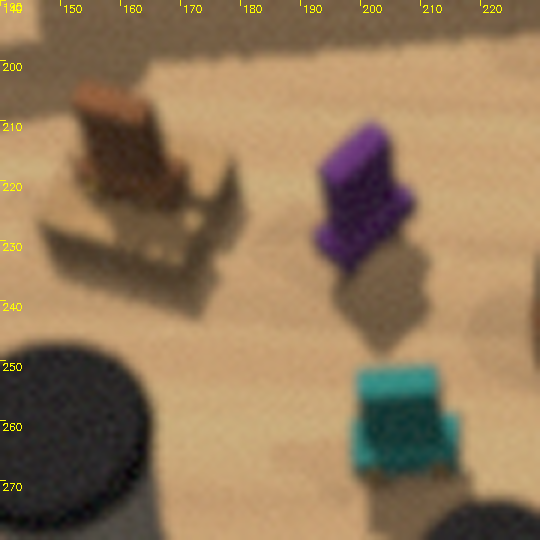

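```bash
python3 - <<'E'
from h import *
crop('pics/top0.png','pics/t_s.png',200,120,245,255,5)
crop('pics/scene0.png','pics/s_s.png',270,130,320,310,4)
crop('pics/scene0.png','pics/s_st.png',140,190,190,250,10)
crop('pics/top0.png','pics/t_st.png',305,175,350,220,12)
a=cv2.imread('pics/t_s.png');b=cv2.imread('pics/s_s.png');H=max(a.shape[0],b.shape[0])
f=lambda m:cv2.copyMakeBorder(m,0,H-m.shape[0],0,10,0)
m=np.hstack([f(a),f(b)]);print(m.shape);cv2.imwrite('pics/ss.png',m)
a=cv2.imread('pics/t_st.png');b=cv2.imread('pics/s_st.png');b=cv2.resize(b,None,fx=.5,fy=.5) if 0 else b
E
```

```text
(720, 445, 3)
```

View pics/ss.png

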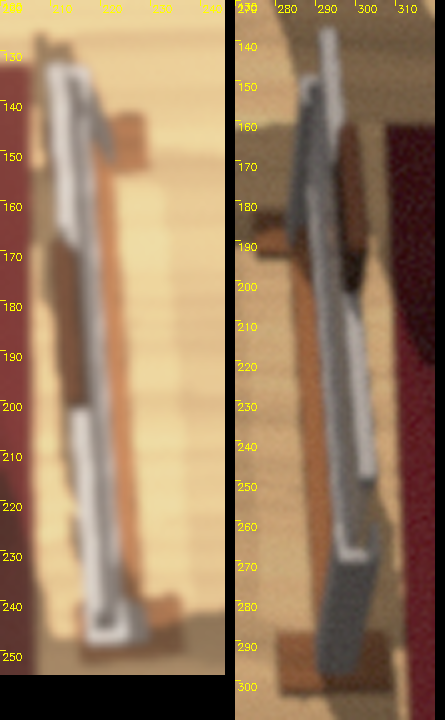

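View pics/s_st.png

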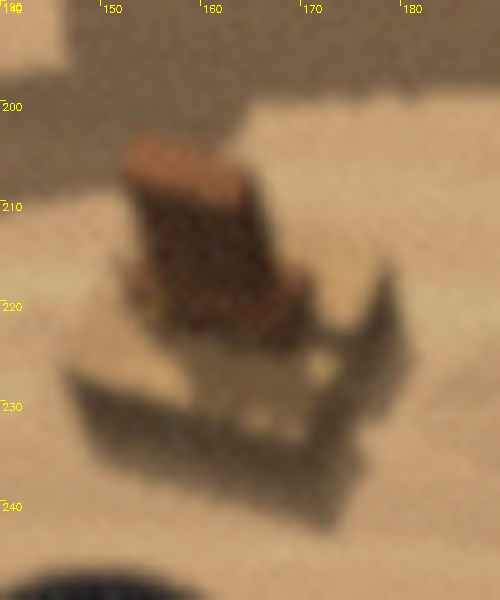

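View pics/t_st.png

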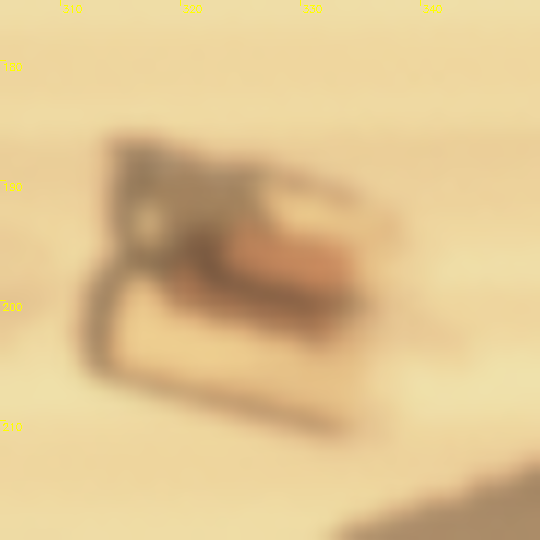

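```bash
python3 - <<'E'
from h import *
s=[(152.3,203),(164.5,206.7),(163.7,210.2),(152,207.5)]
t=[(323.5,193.8),(334.1,196.3),(333.5,199.3),(322.7,197)]
def rep(n,p,z):
    X=bp(n,p,z)[:,:2]; e=(X[1]-X[0]+X[2]-X[3]); print(n,X.round(4).tolist(),X.mean(0).round(4),np.degrees(np.arctan2(e[1],e[0])), [np.linalg.norm(X[i]-X[(i+1)%4]).round(4) for i in range(4)])
rep('scene',s,.1);rep('top',t,.1)
print(bp('scene',[(146,226.7),(178.3,215.7)],.032)); print(bp('scene',[(150,236),(172.7,242.7),(180,226)],0.))
# violin: notches & notches in top
# frame tops
print('posts')
print(bp('scene',[(287,149),(298,268)],.165)); print(bp('top',[(217,131.5),(220,247)],.165))
E
```

```text
scene [[0.5439, -0.3244], [0.5538, -0.2916], [0.5645, -0.292], [0.5577, -0.3229]] [ 0.555  -0.3077] 75.23506512473799 [np.float64(0.0343), np.float64(0.0107), np.float64(0.0316), np.float64(0.0139)]
top [[0.5577, -0.2918], [0.5489, -0.3245], [0.5395, -0.3222], [0.5477, -0.2889]] [ 0.5484 -0.3069] -104.32643506093434 [np.float64(0.0339), np.float64(0.0097), np.float64(0.0343), np.float64(0.0105)]
[[ 0.57432191 -0.34771062  0.032     ]
 [ 0.53607577 -0.26715322  0.032     ]]
[[ 0.58372371 -0.3411211   0.        ]
 [ 0.60153405 -0.27737171  0.        ]
 [ 0.54879143 -0.2647832   0.        ]]
posts
[[0.40171328 0.01644712 0.165     ]
 [0.74399238 0.03882593 0.165     ]]
[[0.7484464  0.03250438 0.165     ]
 [0.39952602 0.02789717 0.165     ]]
```

```bash
cat >> h.py <<'E'
def box(x,y,yaw,sx,sy,z0,z1,dx=0,dy=0):
    c,s=np.cos(yaw),np.sin(yaw)
    P=[]
    for z in (z0,z1):
        for a,b in ((-1,-1),(1,-1),(1,1),(-1,1)):
            px,py=dx+a*sx/2,dy+b*sy/2; P.append((x+c*px-s*py,y+s*px+c*py,z))
    return np.array(P)
ED=[(0,1),(1,2),(2,3),(3,0),(4,5),(5,6),(6,7),(7,4),(0,4),(1,5),(2,6),(3,7)]
def overlay(src,n,boxes,dst,x0,y0,x1,y1,k):
    im=cv2.imread(src)[y0:y1,x0:x1]; im=cv2.resize(im,None,fx=k,fy=k,interpolation=cv2.INTER_CUBIC)
    for B,col in boxes:
        q=(proj(n,B)-[x0,y0]+.5)*k
        for i,j in ED: cv2.line(im,tuple(int(v) for v in q[i]),tuple(int(v) for v in q[j]),col,1,cv2.LINE_AA)
    if dst: cv2.imwrite(dst,im)
    return im
def pair(a,b,dst):
    H=max(a.shape[0],b.shape[0]); f=lambda m:cv2.copyMakeBorder(m,0,H-m.shape[0],0,4,0)
    cv2.imwrite(dst,np.hstack([f(a),f(b)]))
E
cat > ov.py <<'E'
from h import *
import sys
x,y,yaw=[float(v) for v in sys.argv[1:4]]; yaw=np.radians(yaw)
B=[(box(x,y,yaw,.06,.07,0,.032),(255,0,0)),(box(x,y,yaw,.014,.034,.05,.1),(0,255,0)),(box(x,y,yaw,.022,.046,.032,.05),(0,0,255))]
a=overlay('pics/top0.png','top',B,None,303,175,350,220,8)
b=overlay('pics/scene0.png','scene',B,None,140,190,190,250,8)
pair(a,b,sys.argv[4])
E
python3 ov.py .553 -.307 -15 pics/ov1.png
```

```text
(no output)
```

View pics/ov1.png

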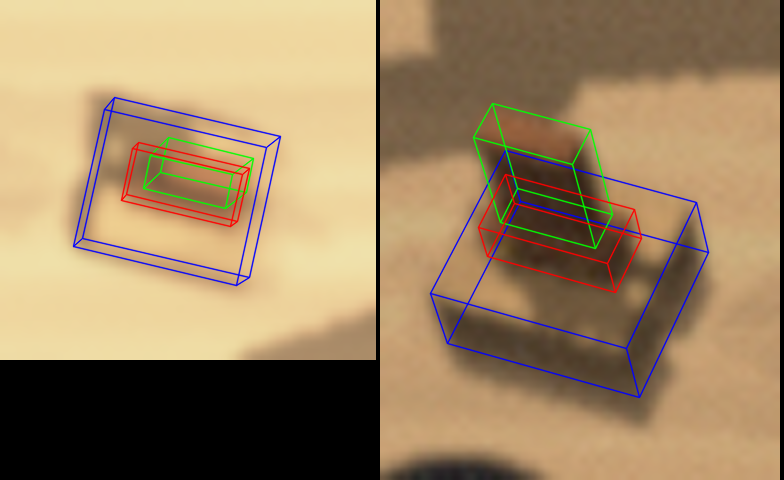

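```bash
cat > ovs.py <<'E'
from h import *
import sys
x,y,yaw,s=[float(v) for v in sys.argv[1:5]]; yaw=np.radians(yaw); pic=sys.argv[6] if len(sys.argv)>6 else '0'
B=[(box(x,y,yaw,.348,.02,0,.165),(255,0,0)),(box(x,y,yaw,.09,.012,.144+s,.189+s),(0,255,0))]
a=overlay(f'pics/top{pic}.png','top',B,None,200,120,245,255,5)
b=overlay(f'pics/scene{pic}.png','scene',B,None,265,125,325,310,4)
pair(a,b,sys.argv[5])
E
python3 ovs.py .573 .03 2 .1 pics/os1.png
```

```text
(no output)
```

View pics/os1.png

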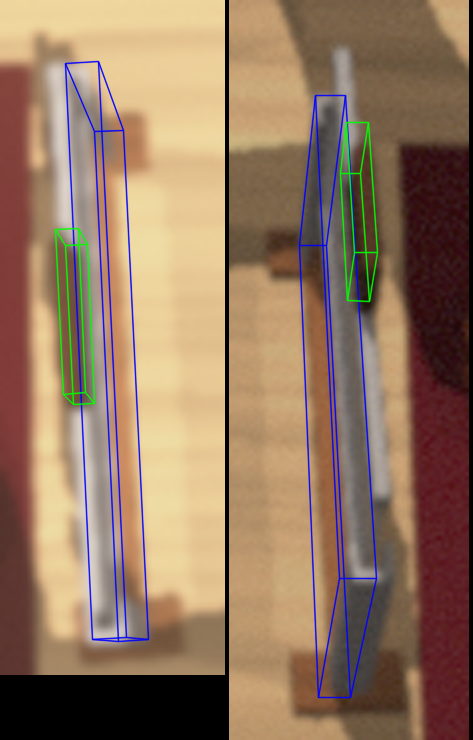

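```bash
python3 ovs.py .575 .034 2.8 .092 pics/os2.png
```

```text
(no output)
```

View pics/os2.png

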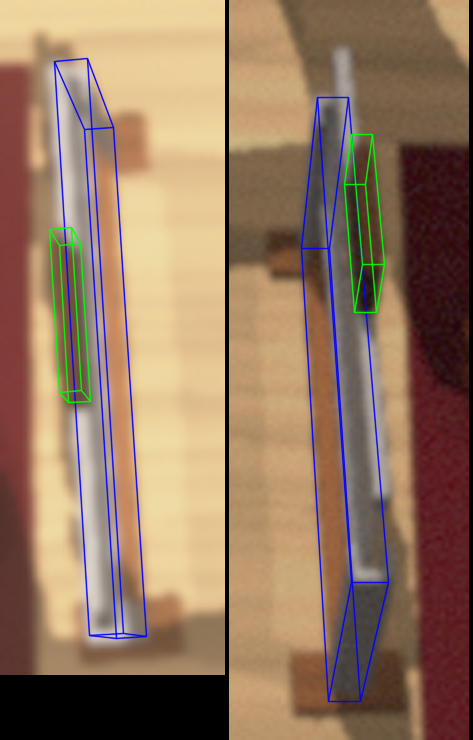

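```bash
python3 - <<'E'
from h import *
crop('pics/top0.png','pics/t_v2.png',125,160,200,210,10)
crop('pics/scene0.png','pics/s_v2.png',320,180,420,265,8)
E
```

```text
(no output)
```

View pics/t_v2.png

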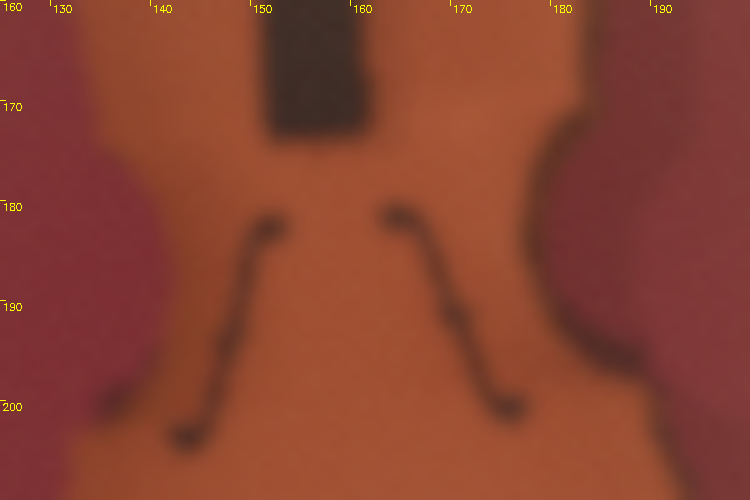

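View pics/s_v2.png

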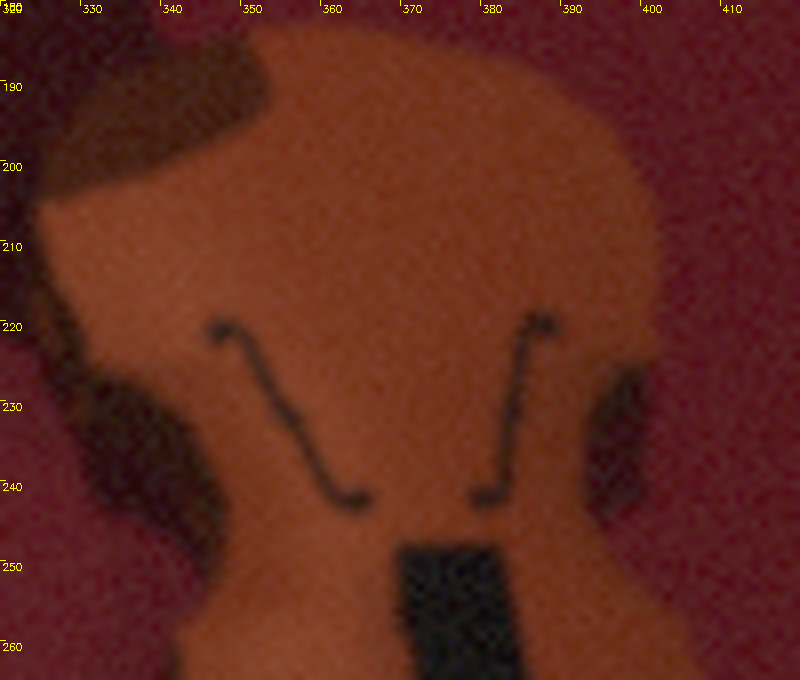

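```bash
python3 - <<'E'
from h import *
for z in (.066,.070,.072):
  a=bp('top',[(147.6,193.2),(170,190.9)],z)[:,:2]; b=bp('scene',[(355.5,231.4),(383.0,230.5)],z)[:,:2]
  for q in (a,b[::-1]): d=q[0]-q[1]; print(z,q.round(4).tolist(),q.mean(0).round(4),np.degrees(np.arctan2(d[1],d[0])).round(1))
P=bp('top',[(156.3,172.7)],.091)[0]; N=bp('top',[(151.0,93.5)],.09)[0]; d=N-P; print(P,N,np.degrees(np.arctan2(d[1],d[0])))
E0=bp('top',[(164.3,241.5)],.05)[0]; d=N-E0; print(E0,np.degrees(np.arctan2(d[1],d[0])))
P2=bp('scene',[(374.8,247.5)],.091)[0];print(P2)
# upper/lower eyes top
for z in (.068,):
  a=bp('top',[(151.6,181.6),(164.3,180.9),(143.4,202.6),(175.6,199.7)],z)[:,:2];print(a.round(4))
  u=(a[0]+a[1])/2;l=(a[2]+a[3])/2;print(u,l,np.degrees(np.arctan2(*(u-l)[::-1])),np.degrees(np.arctan2(*(a[0]-a[1])[::-1])),np.degrees(np.arctan2(*(a[2]-a[3])[::-1])))
E
```

```text
0.066 [[0.5791, 0.2697], [0.5847, 0.1973]] [0.5819 0.2335] 94.4
0.066 [[0.5791, 0.2684], [0.5849, 0.1976]] [0.582 0.233] 94.7
0.07 [[0.5785, 0.2686], [0.5841, 0.1964]] [0.5813 0.2325] 94.4
0.07 [[0.5816, 0.2671], [0.5874, 0.1966]] [0.5845 0.2319] 94.7
0.072 [[0.5782, 0.2681], [0.5838, 0.1959]] [0.581 0.232] 94.4
0.072 [[0.5828, 0.2665], [0.5886, 0.1961]] [0.5857 0.2313] 94.7
[0.64068229 0.23560531 0.091     ] [0.90474361 0.25499344 0.09      ] 4.19928426100469
[0.42300401 0.21880389 0.05      ] 4.296141322168074
[0.64383882 0.2342791  0.091     ]
[[0.6164 0.2565]
 [0.6176 0.2154]
 [0.5486 0.2824]
 [0.5553 0.1787]]
[0.61695897 0.23596039] [0.55196018 0.23056523] 4.744904799480751 91.67028308327653 93.69165773557349
```

```bash
python3 - <<'E'
from h import *
for n,p,z in (('cup',(325,144.5),.12),('flask',(268.5,126),.135),('jar',(261.5,182),.07),('purple',(292,194),.06),('tape',(316,261),.024)):
    print(n,bp('top',[p],z)[0].round(3))
q=state()['tool_rot'];M=R.from_quat([q[1],q[2],q[3],q[0]]).as_matrix();print(M.round(3))
E
```

```text
cup [ 0.71 -0.3   0.12]
flask [ 0.771 -0.125  0.135]
jar [ 0.605 -0.099  0.07 ]
purple [ 0.565 -0.196  0.06 ]
tape [ 0.348 -0.269  0.024]
[[ 0.914  0.407 -0.001]
 [ 0.407 -0.914  0.002]
 [ 0.    -0.002 -1.   ]]
```

Call:
apply_moves([
  {"linear": [0.02,-0.015,-0.04],"delta_rot": [0,0,0],"fingers": 255},
  {"linear": [0.054,-0.042,-0.07],"delta_rot": [0,0,-5],"fingers": 255},
  {"linear": [0.092,-0.072,-0.09],"delta_rot": [0,0,-10],"fingers": 255},
  {"linear": [0.13,-0.102,-0.11],"delta_rot": [0,0,-15],"fingers": 255},
  {"linear": [0.168,-0.132,-0.11],"delta_rot": [0,0,-20],"fingers": 255},
  {"linear": [0.206,-0.162,-0.11],"delta_rot": [0,0,-25],"fingers": 255},
  {"linear": [0.244,-0.192,-0.11],"delta_rot": [0,0,-30],"fingers": 255},
  {"linear": [0.282,-0.222,-0.11],"delta_rot": [0,0,-35],"fingers": 255},
])

```text
time: 0.9
tool_pos: [0.4216, -0.2521, 0.341]
tool_rot: [-0.0, 0.87, 0.494, 0.0]
contact_force: [0.9, 0.1, -0.6]
gripper_width: 0.002
```

```bash
cat >> h.py <<'E'
def cmdpose():
    s=state();q=s['tool_rot'];M=R.from_quat([q[1],q[2],q[3],q[0]]).as_matrix();return s,M
def delta(xyz,yaw):
    s,M=cmdpose(); T=R.from_euler('z',np.radians(yaw)).as_matrix()@np.diag([1,-1,-1])
    print('t',s['time'],'pos',s['tool_pos'].round(4),'F',s['contact_force'].round(2),'w',round(s['gripper_width'],3),'yaw',np.degrees(np.arctan2(M[1,0],M[0,0])).round(2),'tilt',np.degrees(np.arccos(-M[2,2])).round(2))
    print('lin',(M.T@(np.array(xyz)-s['tool_pos'])).round(4),'rot',np.degrees(R.from_matrix(M.T@T).as_rotvec()).round(2), 'j',s['joint_pos'].round(2))
E
python3 -c "
from h import *
delta((.575,.034,.335),75)"
```

```text
t 0.9 pos [ 0.4216 -0.2521  0.341 ] F [ 0.87  0.13 -0.63] w 0.002 yaw 59.18 tilt 0.01
lin [ 0.3243 -0.0148  0.006 ] rot [-0.000e+00 -1.000e-02 -1.582e+01] j [-0.69 -0.31  1.77  0.    1.69 -0.15]
```

Call:
apply_moves([
  {"linear": [0.045,-0.002,0.0],"delta_rot": [0,0,-3],"fingers": 255},
  {"linear": [0.093,-0.004,0.0],"delta_rot": [0,0,-6],"fingers": 255},
  {"linear": [0.141,-0.006,0.0],"delta_rot": [0,0,-9],"fingers": 255},
  {"linear": [0.189,-0.008,0.0],"delta_rot": [0,0,-12],"fingers": 255},
  {"linear": [0.237,-0.011,0.0],"delta_rot": [0,0,-15],"fingers": 255},
  {"linear": [0.285,-0.013,0.0],"delta_rot": [0,0,-15.8],"fingers": 255},
  {"linear": [0.324,-0.015,0.006],"delta_rot": [0,0,-15.8],"fingers": 255},
  {"linear": [0.324,-0.015,0.006],"delta_rot": [0,0,-15.8],"fingers": 255},
])

```text
time: 1.7
tool_pos: [0.5758, 0.0353, 0.3332]
tool_rot: [-0.002, 0.793, 0.61, -0.001]
contact_force: [-0.3, -0.5, -1.2]
gripper_width: -0.001
```

```bash
python3 - <<'E'
from h import *
delta((.575,.034,.3),75)
for n in ("scene","top"):
    cv2.imwrite(f"pics/{n}1.png",eyes.grab_frame(n)[:,:,::-1])
a=overlay('pics/top1.png','top',[],None,180,100,280,240,5)
b=overlay('pics/scene1.png','scene',[],None,250,90,330,230,5)
pair(a,b,'pics/p1.png'); print(proj('top',state()['tool_pos']),proj('scene',state()['tool_pos']))
E
```

```text
t 1.7 pos [0.5758 0.0353 0.3332] F [-0.35 -0.55 -1.15] w -0.001 yaw 75.11 tilt 0.19
lin [-0.0015 -0.0003  0.0332] rot [-0.19 -0.04  0.11] j [-0.07 -0.1   1.6   0.    1.65  0.19]
[[210.80258432 177.97501083]] [[300.62579797 158.25469369]]
```

View pics/p1.png

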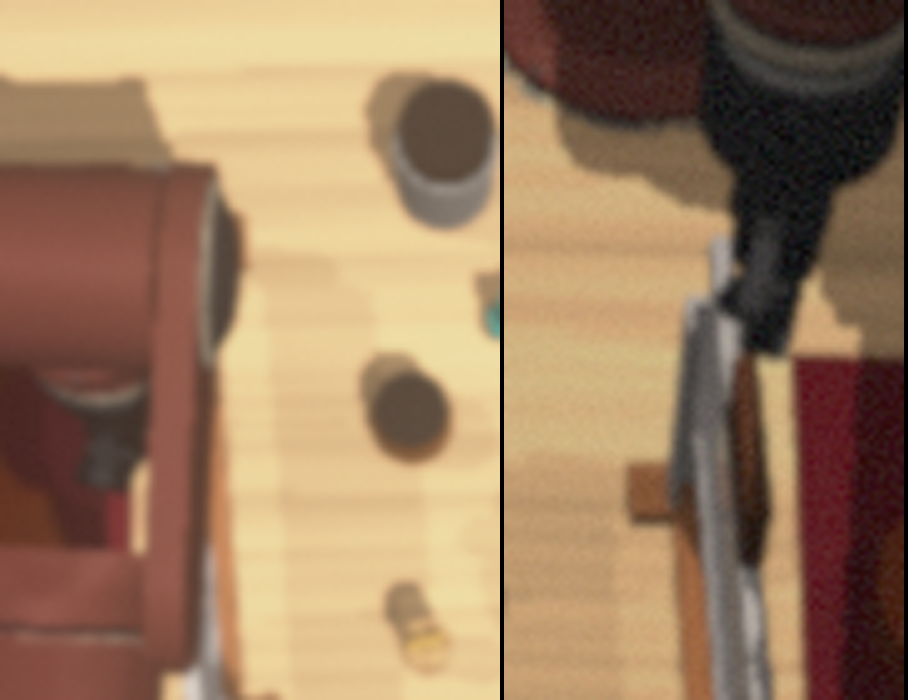

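Call:
apply_moves([
  {"linear": [-0.001,0,0.02],"delta_rot": [0,0,0],"fingers": 255},
  {"linear": [-0.001,0,0.035],"delta_rot": [0,0,0],"fingers": 255},
  {"linear": [-0.001,0,0.046],"delta_rot": [0,0,0],"fingers": 255},
  {"linear": [-0.001,0,0.056],"delta_rot": [0,0,0],"fingers": 255},
  {"linear": [-0.001,0,0.066],"delta_rot": [0,0,0],"fingers": 255},
  {"linear": [-0.001,0,0.076],"delta_rot": [0,0,0],"fingers": 255},
  {"linear": [-0.001,0,0.086],"delta_rot": [0,0,0],"fingers": 255},
  {"linear": [-0.001,0,0.096],"delta_rot": [0,0,0],"fingers": 255},
])

```text
time: 2.6
tool_pos: [0.5751, 0.03, 0.2392]
tool_rot: [0.001, 0.794, 0.607, -0.0]
contact_force: [-2.5, -3.2, 4.1]
gripper_width: -0.001
```

```bash
python3 - <<'E'
from h import *
delta((.575,.034,.195),75)
cv2.imwrite(f"pics/scene2.png",eyes.grab_frame('scene')[:,:,::-1])
overlay('pics/scene2.png','scene',[],'pics/p2.png',250,90,330,260,4)
E
```

```text
t 2.6 pos [0.5751 0.03   0.2392] F [-2.45 -3.16  4.07] w -0.001 yaw 74.79 tilt 0.06
lin [ 0.0038 -0.0012  0.0442] rot [ 0.05  0.04 -0.21] j [-0.08 -0.07  1.72 -0.    1.49  0.19]
```

View pics/p2.png

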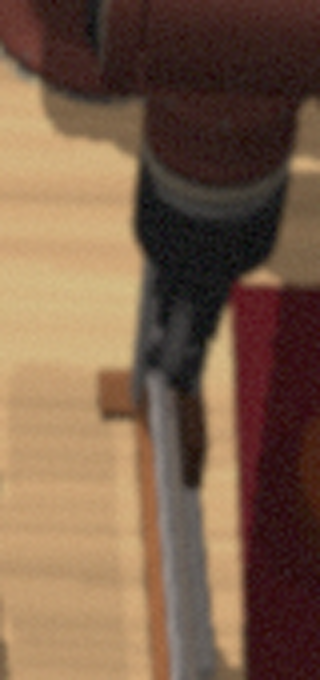

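```bash
python3 - <<'E'
from h import *
B=[]
for s,c in ((.05,(0,255,0)),(.092,(255,0,0))):
    B.append((box(.575,.034,np.radians(2.8),.09,.012,.144+s,.189+s),c))
B.append((box(.5751,.03,np.radians(74.8),.022,.029,.2392,.26),(0,0,255)))
overlay('pics/scene2.png','scene',B,'pics/p2b.png',260,120,330,240,6)
E
```

```text
(no output)
```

View pics/p2b.png

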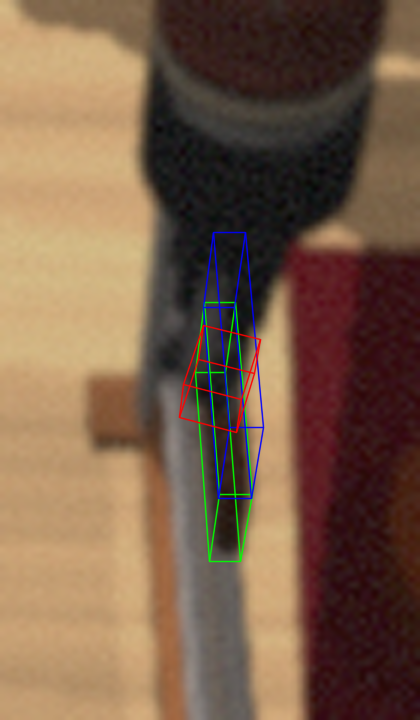

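Call:
apply_moves([
  {"linear": [0.001,0,0.01],"delta_rot": [0,0,0],"fingers": 255},
  {"linear": [0.002,0,0.02],"delta_rot": [0,0,0],"fingers": 255},
  {"linear": [0.003,0,0.03],"delta_rot": [0,0,0],"fingers": 255},
  {"linear": [0.003,0,0.037],"delta_rot": [0,0,0],"fingers": 255},
  {"linear": [0.003,0,0.042],"delta_rot": [0,0,0],"fingers": 255},
  {"linear": [0.003,0,0.046],"delta_rot": [0,0,0],"fingers": 255},
  {"linear": [0.003,0,0.048],"delta_rot": [0,0,0],"fingers": 255},
  {"linear": [0.003,0,0.048],"delta_rot": [0,0,0],"fingers": 255},
])

```text
time: 3.45
tool_pos: [0.5756, 0.0337, 0.1909]
tool_rot: [-0.001, 0.794, 0.607, 0.0]
contact_force: [2.1, -0.8, 1.3]
gripper_width: -0.002
```

```bash
python3 - <<'E'
from h import *
delta((.575,.034,.185),75)
E
```

```text
t 3.45 pos [0.5756 0.0337 0.1909] F [ 2.14 -0.78  1.34] w -0.002 yaw 74.8 tilt 0.07
lin [ 0.0001 -0.0006  0.0059] rot [-0.05 -0.05 -0.2 ] j [-0.07 -0.03  1.77  0.    1.41  0.19]
```

Push gently onto the stop.

Call:
apply_moves([
  {"linear": [0,0,0.001],"delta_rot": [0,0,0],"fingers": 255},
  {"linear": [0,0,0.002],"delta_rot": [0,0,0],"fingers": 255},
  {"linear": [0,0,0.003],"delta_rot": [0,0,0],"fingers": 255},
  {"linear": [0,0,0.0035],"delta_rot": [0,0,0],"fingers": 255},
  {"linear": [0,0,0.004],"delta_rot": [0,0,0],"fingers": 255},
  {"linear": [0,0,0.0045],"delta_rot": [0,0,0],"fingers": 255},
  {"linear": [0,0,0.0045],"delta_rot": [0,0,0],"fingers": 255},
  {"linear": [0,0,0.0045],"delta_rot": [0,0,0],"fingers": 255},
])

```text
time: 4.25
tool_pos: [0.5757, 0.0337, 0.189]
tool_rot: [-0.0, 0.794, 0.607, 0.0]
contact_force: [-4.5, 0.9, 10.6]
gripper_width: -0.001
```

```bash
python3 - <<'E'
from h import *
delta((.575,.034,.33),75)
E
```

```text
t 4.25 pos [0.5757 0.0337 0.189 ] F [-4.48  0.91 10.59] w -0.001 yaw 74.81 tilt 0.03
lin [ 0.0002 -0.0008 -0.141 ] rot [-0.01 -0.03 -0.19] j [-0.07 -0.03  1.77  0.    1.4   0.19]
```

Call:
apply_moves([
  {"linear": [0,0,-0.03],"delta_rot": [0,0,0],"fingers": 255},
  {"linear": [-0.03,0.006,-0.06],"delta_rot": [0,0,0],"fingers": 100},
  {"linear": [-0.078,0.016,-0.06],"delta_rot": [0,0,0],"fingers": 90},
  {"linear": [-0.126,0.025,-0.06],"delta_rot": [0,0,0],"fingers": 90},
  {"linear": [-0.174,0.035,-0.06],"delta_rot": [0,0,0],"fingers": 90},
  {"linear": [-0.222,0.045,-0.06],"delta_rot": [0,0,0],"fingers": 90},
  {"linear": [-0.27,0.054,-0.05],"delta_rot": [0,0,0],"fingers": 90},
  {"linear": [-0.318,0.064,-0.04],"delta_rot": [0,0,0],"fingers": 90},
])

```text
time: 5.05
tool_pos: [0.5533, -0.2916, 0.2258]
tool_rot: [-0.001, 0.794, 0.607, 0.0]
contact_force: [0.1, -0.5, -0.4]
gripper_width: 0.646
```

```bash
python3 - <<'E'
from h import *
delta((.5525,-.3065,.14),75)
for n in ("scene","top"):
    cv2.imwrite(f"pics/{n}3.png",eyes.grab_frame(n)[:,:,::-1])
a=overlay('pics/top3.png','top',[(box(.575,.034,np.radians(2.8),.09,.012,.144,.189),(0,255,0))],None,195,110,255,260,4)
b=overlay('pics/scene3.png','scene',[(box(.575,.034,np.radians(2.8),.09,.012,.144,.189),(0,255,0))],None,140,120,330,270,4)
pair(a,b,'pics/p3.png')
E
```

```text
t 5.05 pos [ 0.5533 -0.2916  0.2258] F [ 0.12 -0.5  -0.38] w 0.646 yaw 74.8 tilt 0.09
lin [-0.0147  0.0032  0.0858] rot [-0.06 -0.07 -0.2 ] j [-0.6   0.06  1.62  0.    1.47 -0.34]
```

View pics/p3.png

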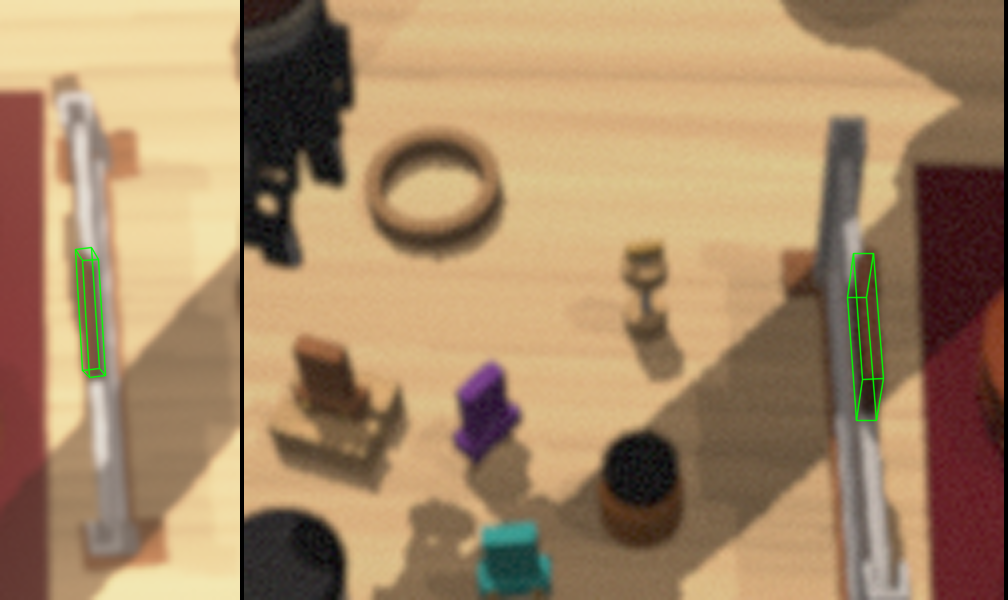

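Call:
apply_moves([
  {"linear": [-0.006,0.002,0.02],"delta_rot": [0,0,-0.2],"fingers": 90},
  {"linear": [-0.012,0.003,0.05],"delta_rot": [0,0,-0.2],"fingers": 90},
  {"linear": [-0.015,0.003,0.08],"delta_rot": [0,0,-0.2],"fingers": 90},
  {"linear": [-0.015,0.003,0.1],"delta_rot": [0,0,-0.2],"fingers": 90},
  {"linear": [-0.015,0.003,0.11],"delta_rot": [0,0,-0.2],"fingers": 90},
  {"linear": [-0.015,0.003,0.112],"delta_rot": [0,0,-0.2],"fingers": 90},
  {"linear": [-0.015,0.003,0.112],"delta_rot": [0,0,-0.2],"fingers": 90},
  {"linear": [-0.015,0.003,0.112],"delta_rot": [0,0,-0.2],"fingers": 90},
])

```text
time: 5.95
tool_pos: [0.554, -0.3059, 0.1165]
tool_rot: [0.001, 0.793, 0.609, 0.0]
contact_force: [0.6, -0.4, 0.3]
gripper_width: 0.649
```

```bash
python3 - <<'E'
from h import *
delta((.5525,-.3065,.060),75)
x,y,yaw=.5525,-.3065,np.radians(-15)
B=[(box(x,y,yaw,.06,.07,0,.032),(255,0,0)),(box(x,y,yaw,.014,.034,.05,.1),(0,255,0)),(box(x,y,yaw,.022,.046,.032,.05),(0,0,255))]
for n in ("scene","top"):
    cv2.imwrite(f"pics/{n}4.png",eyes.grab_frame(n)[:,:,::-1])
a=overlay('pics/scene4.png','scene',[],None,125,170,190,250,6)
b=overlay('pics/scene3.png','scene',B,None,135,190,190,250,7)
pair(a,b,'pics/p4.png')
E
```

```text
t 5.95 pos [ 0.554  -0.3059  0.1165] F [ 0.56 -0.41  0.31] w 0.649 yaw 75.01 tilt 0.15
lin [-0.0009 -0.0014  0.0565] rot [0.14 0.04 0.01] j [-0.62  0.16  1.69  0.    1.28 -0.36]
```

View pics/p4.png

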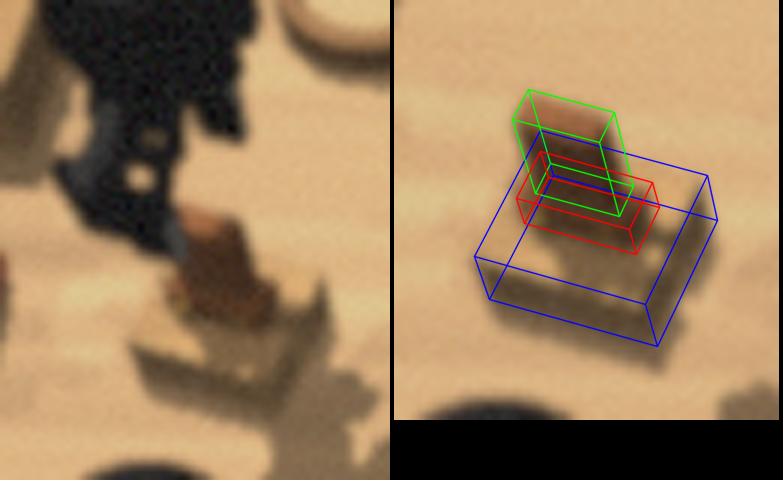

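```bash
python3 - <<'E'
from h import *
x,y,yaw=.5525,-.3065,np.radians(-15)
B=[(box(x,y,yaw,.06,.07,0,.032),(255,0,0)),(box(x,y,yaw,.014,.034,.05,.1),(0,255,0))]
for s in (-1,1): B.append((box(.554,-.3059,yaw,.0145,.022,.122,.15,dx=s*(.0275+.0072)),(255,0,255)))
a=overlay('pics/scene4.png','scene',B,None,125,170,190,250,7)
b=overlay('pics/top4.png','top',B,None,290,160,350,220,6)
pair(a,b,'pics/p4b.png')
E
```

```text
(no output)
```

View pics/p4b.png

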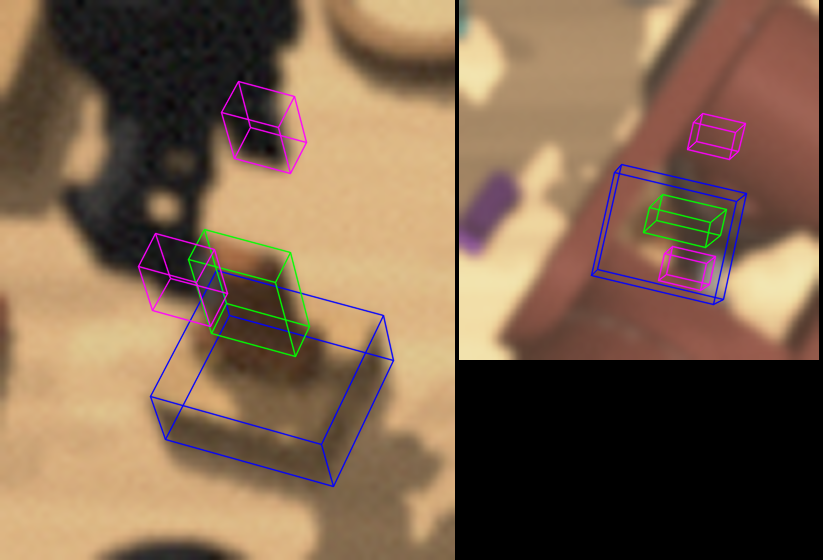

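Call:
apply_moves([
  {"linear": [-0.001,0,0.015],"delta_rot": [0,0,0],"fingers": 90},
  {"linear": [-0.001,0,0.03],"delta_rot": [0,0,0],"fingers": 90},
  {"linear": [-0.001,0,0.045],"delta_rot": [0,0,0],"fingers": 90},
  {"linear": [-0.001,0,0.053],"delta_rot": [0,0,0],"fingers": 90},
  {"linear": [-0.001,0,0.056],"delta_rot": [0,0,0],"fingers": 90},
  {"linear": [-0.001,0,0.056],"delta_rot": [0,0,0],"fingers": 90},
  {"linear": [-0.001,0,0.056],"delta_rot": [0,0,0],"fingers": 150},
  {"linear": [-0.001,0,0.056],"delta_rot": [0,0,0],"fingers": 180},
])

```text
time: 6.85
tool_pos: [0.5534, -0.3069, 0.0598]
tool_rot: [0.001, 0.793, 0.609, 0.0]
contact_force: [0.1, 0.3, -0.4]
gripper_width: 0.315
```

```bash
python3 - <<'E'
from h import *
delta((.5525,-.3065,.060),75)
cv2.imwrite(f"pics/scene5.png",eyes.grab_frame('scene')[:,:,::-1])
overlay('pics/scene5.png','scene',[],'pics/p5.png',125,170,190,250,7)
E
```

```text
t 6.85 pos [ 0.5534 -0.3069  0.0598] F [ 0.11  0.3  -0.35] w 0.315 yaw 75.0 tilt 0.1
lin [ 0.0002 -0.001  -0.0002] rot [ 0.09  0.03 -0.  ] j [-0.62  0.23  1.72  0.    1.19 -0.36]
```

View pics/p5.png

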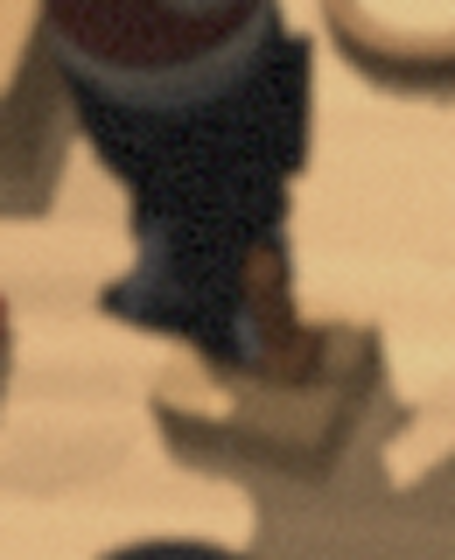

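```bash
python3 - <<'E'
from h import *
yaw=np.radians(-15); im=[]
for (x,y) in ((.5525,-.3065),(.5555,-.3025)):
    B=[(box(x,y,yaw,.014,.034,.05,.1),(0,255,0)),(box(x,y,yaw,.022,.046,.032,.05),(0,0,255)),(box(x,y,yaw,.06,.07,0,.032),(255,0,0))]
    B.append((box(.5534,-.3069,yaw,.0145,.022,.06,.09,dx=(.0134+.0072)),(255,0,255)))
    im.append(overlay('pics/scene5.png','scene',B,None,135,195,190,250,7))
pair(im[0],im[1],'pics/p5b.png')
E
```

```text
(no output)
```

View pics/p5b.png

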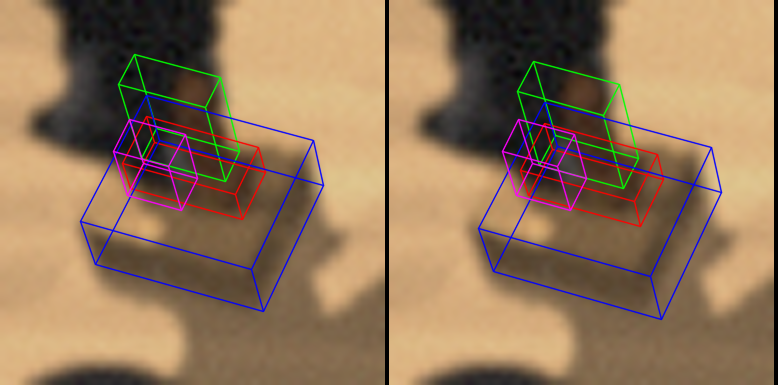

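Call:
apply_moves([
  {"linear": [0,0,0],"delta_rot": [0,0,0],"fingers": 230},
  {"linear": [0,0,0],"delta_rot": [0,0,0],"fingers": 255},
  {"linear": [0,0,0],"delta_rot": [0,0,0],"fingers": 255},
  {"linear": [0,0,0],"delta_rot": [0,0,0],"fingers": 255},
  {"linear": [0,0,0],"delta_rot": [0,0,0],"fingers": 255},
  {"linear": [0,0,0],"delta_rot": [0,0,0],"fingers": 255},
  {"linear": [0,0,0],"delta_rot": [0,0,0],"fingers": 255},
  {"linear": [0,0,0],"delta_rot": [0,0,0],"fingers": 255},
])

```text
time: 7.7
tool_pos: [0.5534, -0.3069, 0.0596]
tool_rot: [0.001, 0.793, 0.609, 0.0]
contact_force: [0.4, -1.0, 6.0]
gripper_width: 0.153
```

```bash
python3 - <<'E'
from h import *
delta((.5525,-.3065,.12),75)
E
```

```text
t 7.7 pos [ 0.5534 -0.3069  0.0596] F [ 0.44 -1.01  5.97] w 0.153 yaw 75.0 tilt 0.08
lin [ 0.0001 -0.0008 -0.0604] rot [ 0.07  0.03 -0.  ] j [-0.62  0.23  1.72  0.    1.19 -0.36]
```

Call:
apply_moves([
  {"linear": [0,0,-0.008],"delta_rot": [0,0,0],"fingers": 255},
  {"linear": [0,0,-0.022],"delta_rot": [0,0,0],"fingers": 255},
  {"linear": [0,0,-0.045],"delta_rot": [0,0,0],"fingers": 255},
  {"linear": [0,0,-0.08],"delta_rot": [0,0,0],"fingers": 255},
  {"linear": [0,0,-0.12],"delta_rot": [0,0,0],"fingers": 255},
  {"linear": [0,0,-0.16],"delta_rot": [0,0,0],"fingers": 255},
  {"linear": [0,0,-0.2],"delta_rot": [0,0,0],"fingers": 255},
  {"linear": [0,0,-0.22],"delta_rot": [0,0,0],"fingers": 255},
])

```text
time: 8.5
tool_pos: [0.5534, -0.3071, 0.2845]
tool_rot: [0.003, 0.793, 0.609, 0.001]
contact_force: [0.0, -0.2, -0.1]
gripper_width: 0.155
```

```bash
python3 - <<'E'
from h import *
delta((.583,.2315,.28),94.4)
delta((.583,.0,.28),75)
for n in ("scene","top"):
    cv2.imwrite(f"pics/{n}6.png",eyes.grab_frame(n)[:,:,::-1])
p=state()['tool_pos']; print(proj('scene',p))
yaw=np.radians(-15); x,y,z=p; z=z-.0496
def hb(x,y,z,yaw): return [(box(x,y,yaw,.014,.034,z+.04,z+.09),(0,255,0)),(box(x,y,yaw,.022,.046,z+.022,z+.04),(0,0,255)),(box(x,y,yaw,.0055,.041,z,z+.022),(255,0,0))]
im1=overlay('pics/scene6.png','scene',[],None,110,110,190,220,7)
im2=overlay('pics/scene6.png','scene',hb(x,y,z,yaw),None,110,110,190,220,7)[:,:]
im1=im1[:590,:390];im2=im2[:590,:390]
pair(im1,im2,'pics/p6.png')
E
```

```text
t 8.5 pos [ 0.5534 -0.3071  0.2845] F [ 0.05 -0.18 -0.08] w 0.155 yaw 75.0 tilt 0.33
lin [ 0.5279 -0.1109  0.0027] rot [  0.28   0.18 -19.4 ] j [-0.62  0.04  1.54 -0.    1.56 -0.36]
t 8.5 pos [ 0.5534 -0.3071  0.2845] F [ 0.05 -0.18 -0.08] w 0.155 yaw 75.0 tilt 0.33
lin [ 0.3043 -0.051   0.0036] rot [ 0.3   0.13 -0.  ] j [-0.62  0.04  1.54 -0.    1.56 -0.36]
[[144.94125246 159.95180319]]
```

View pics/p6.png

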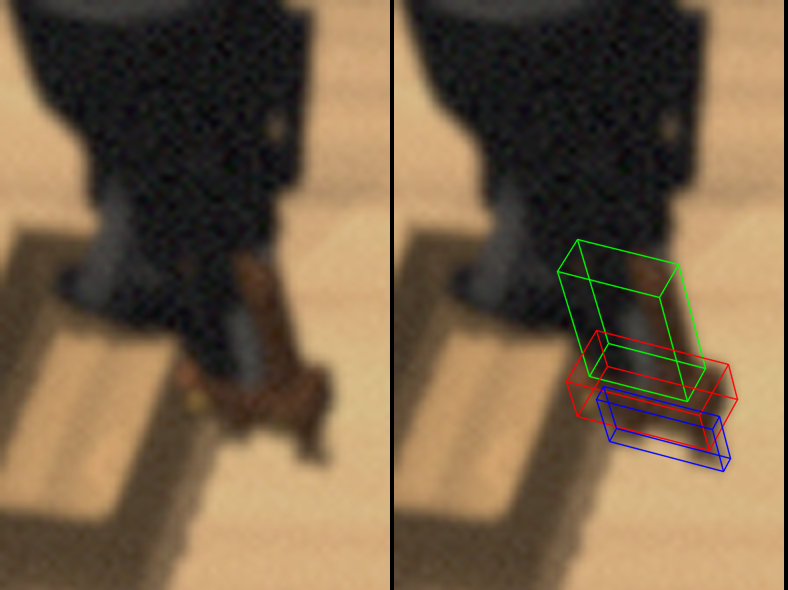

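Call:
apply_moves([
  {"linear": [0.02,-0.004,0],"delta_rot": [0,0,0],"fingers": 255},
  {"linear": [0.06,-0.012,0],"delta_rot": [0,0,-1],"fingers": 255},
  {"linear": [0.1,-0.021,0],"delta_rot": [0,0,-3],"fingers": 255},
  {"linear": [0.14,-0.029,0],"delta_rot": [0,0,-5],"fingers": 255},
  {"linear": [0.18,-0.038,0],"delta_rot": [0,0,-7],"fingers": 255},
  {"linear": [0.22,-0.046,0],"delta_rot": [0,0,-9],"fingers": 255},
  {"linear": [0.26,-0.055,0],"delta_rot": [0,0,-11],"fingers": 255},
  {"linear": [0.3,-0.063,0],"delta_rot": [0,0,-13],"fingers": 255},
])

```text
time: 9.4
tool_pos: [0.5677, 0.0023, 0.2757]
tool_rot: [-0.002, 0.719, 0.695, -0.002]
contact_force: [-0.5, 0.1, -0.8]
gripper_width: 0.161
```

```bash
python3 - <<'E'
from h import *
delta((.583,.2315,.28),94.4)
E
```

```text
t 9.4 pos [0.5677 0.0023 0.2757] F [-0.46  0.05 -0.77] w 0.161 yaw 88.11 tilt 0.3
lin [ 0.2296  0.0077 -0.0042] rot [-0.3  -0.06 -6.29] j [-0.13 -0.1   1.69  0.    1.56 -0.09]
```

Call:
apply_moves([
  {"linear": [0.035,0.001,-0.003],"delta_rot": [0,0,-1],"fingers": 255},
  {"linear": [0.075,0.0025,-0.003],"delta_rot": [0,0,-2.5],"fingers": 255},
  {"linear": [0.115,0.004,-0.003],"delta_rot": [0,0,-4],"fingers": 255},
  {"linear": [0.155,0.005,-0.003],"delta_rot": [0,0,-5.5],"fingers": 255},
  {"linear": [0.19,0.0065,-0.003],"delta_rot": [0,0,-6.4],"fingers": 255},
  {"linear": [0.215,0.0075,-0.003],"delta_rot": [0,0,-6.4],"fingers": 255},
  {"linear": [0.228,0.0077,-0.003],"delta_rot": [0,0,-6.4],"fingers": 255},
  {"linear": [0.228,0.0077,-0.003],"delta_rot": [0,0,-6.4],"fingers": 255},
])

```text
time: 10.2
tool_pos: [0.5839, 0.2285, 0.2795]
tool_rot: [-0.001, 0.679, 0.735, -0.002]
contact_force: [1.2, -0.1, -1.5]
gripper_width: 0.154
```

```bash
python3 - <<'E'
from h import *
delta((.583,.2315,.18),94.4)
E
```

```text
t 10.2 pos [0.5839 0.2285 0.2795] F [ 1.19 -0.14 -1.47] w 0.154 yaw 94.54 tilt 0.23
lin [ 0.0031 -0.0002  0.0995] rot [-0.22  0.04  0.14] j [0.25 0.04 1.55 0.   1.56 0.18]
```

Call:
apply_moves([
  {"linear": [0.003,0,0.02],"delta_rot": [0,0,0],"fingers": 255},
  {"linear": [0.003,0,0.05],"delta_rot": [0,0,0],"fingers": 255},
  {"linear": [0.003,0,0.08],"delta_rot": [0,0,0],"fingers": 255},
  {"linear": [0.003,0,0.1],"delta_rot": [0,0,0],"fingers": 255},
  {"linear": [0.003,0,0.115],"delta_rot": [0,0,0],"fingers": 255},
  {"linear": [0.003,0,0.12],"delta_rot": [0,0,0],"fingers": 255},
  {"linear": [0.003,0,0.12],"delta_rot": [0,0,0],"fingers": 255},
  {"linear": [0.003,0,0.12],"delta_rot": [0,0,0],"fingers": 255},
])

```text
time: 11.0
tool_pos: [0.5859, 0.2301, 0.1633]
tool_rot: [0.001, 0.68, 0.734, 0.001]
contact_force: [0.3, -0.0, -0.3]
gripper_width: 0.158
```

```bash
cat >> h.py <<'E'
def hb(x,y,z,yaw): return [(box(x,y,yaw,.014,.034,z+.04,z+.09),(0,255,0)),(box(x,y,yaw,.022,.046,z+.022,z+.04),(0,0,255)),(box(x,y,yaw,.0055,.041,z,z+.022),(255,0,0))]
E
cat > fin.py <<'E'
from h import *
import sys
k=sys.argv[1]
delta((.583,.2315,.1316),94.4)
for n in ("scene","top"):
    cv2.imwrite(f"pics/{n}{k}.png",eyes.grab_frame(n)[:,:,::-1])
s,M=cmdpose();x,y,z=s['tool_pos'];yaw=np.arctan2(M[1,0],M[0,0])-np.pi/2;z-=.0496
g=lambda n,B,*a:overlay(f'pics/{n}{k}.png',n,B,None,*a)
w=(335,175,400,265,6);v=(135,165,185,225,7)
pair(g('scene',[],*w),g('scene',hb(x,y,z,yaw),*w),f'pics/f{k}s.png')
pair(g('top',[],*v),g('top',hb(x,y,z,yaw),*v),f'pics/f{k}t.png')
E
python3 fin.py 8
```

```text
t 11.0 pos [0.5859 0.2301 0.1633] F [ 0.3  -0.01 -0.27] w 0.158 yaw 94.38 tilt 0.12
lin [ 0.0017 -0.0029  0.0317] rot [ 0.12 -0.02 -0.02] j [ 0.26  0.11  1.67 -0.    1.36  0.18]
```

View pics/f8s.png

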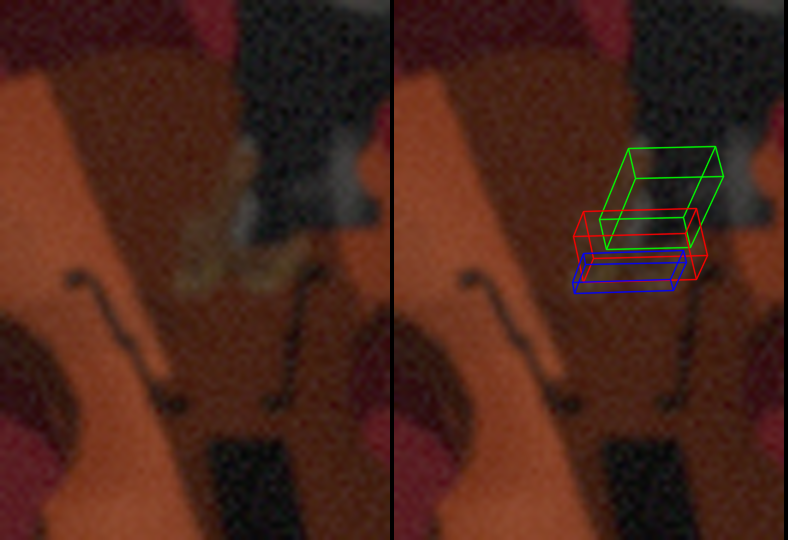

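View pics/f8t.png

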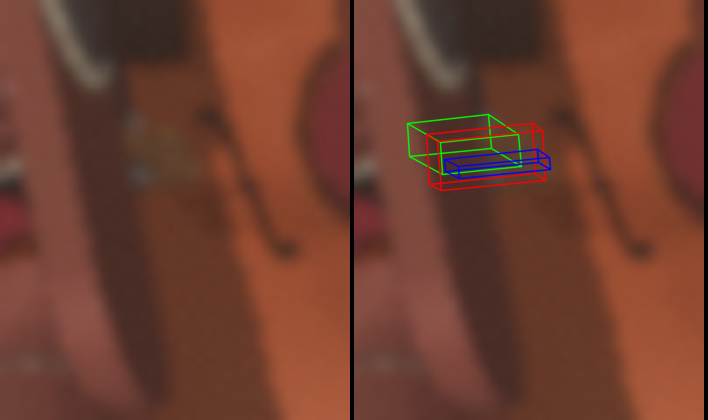

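Call:
apply_moves([
  {"linear": [0.0005,-0.001,0.006],"delta_rot": [0,0,0],"fingers": 255},
  {"linear": [0.001,-0.002,0.012],"delta_rot": [0,0,0],"fingers": 255},
  {"linear": [0.0015,-0.003,0.018],"delta_rot": [0,0,0],"fingers": 255},
  {"linear": [0.0015,-0.003,0.023],"delta_rot": [0,0,0],"fingers": 255},
  {"linear": [0.0015,-0.003,0.027],"delta_rot": [0,0,0],"fingers": 255},
  {"linear": [0.0015,-0.003,0.029],"delta_rot": [0,0,0],"fingers": 255},
  {"linear": [0.0015,-0.003,0.03],"delta_rot": [0,0,0],"fingers": 255},
  {"linear": [0.0015,-0.003,0.03],"delta_rot": [0,0,0],"fingers": 255},
])

```text
time: 11.9
tool_pos: [0.582, 0.2314, 0.1318]
tool_rot: [-0.0, 0.679, 0.734, -0.0]
contact_force: [-0.1, -1.0, 0.4]
gripper_width: 0.159
```

```bash
python3 - <<'E'
s=open('fin.py').read()
s=s.replace("w=(335","import h\n_o=overlay\ndef overlay(*a):\n    return cv2.convertScaleAbs(_o(*a),alpha=2.0,beta=0)\nw=(335").replace("w=(335,175,400,265,6)","w=(345,195,393,245,8)")
open('fin.py','w').write(s)
E
python3 fin.py 9
```

```text
t 11.9 pos [0.582  0.2314 0.1318] F [-0.09 -1.    0.4 ] w 0.159 yaw 94.39 tilt 0.0
lin [0.     0.001  0.0002] rot [-0.    0.   -0.01] j [0.26 0.13 1.7  0.   1.31 0.18]
```

View pics/f9s.png

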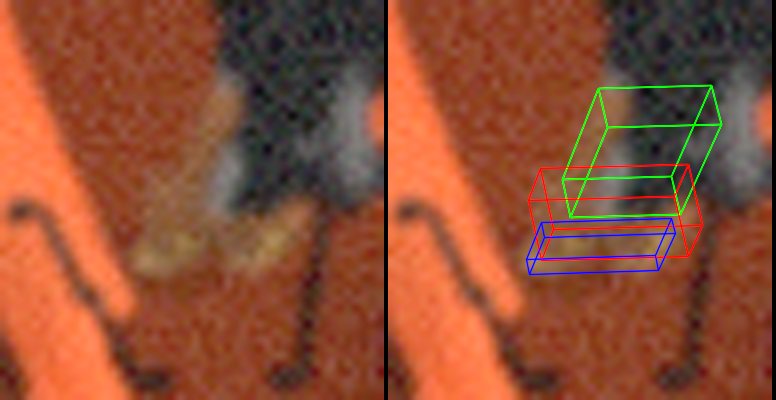

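View pics/f9t.png

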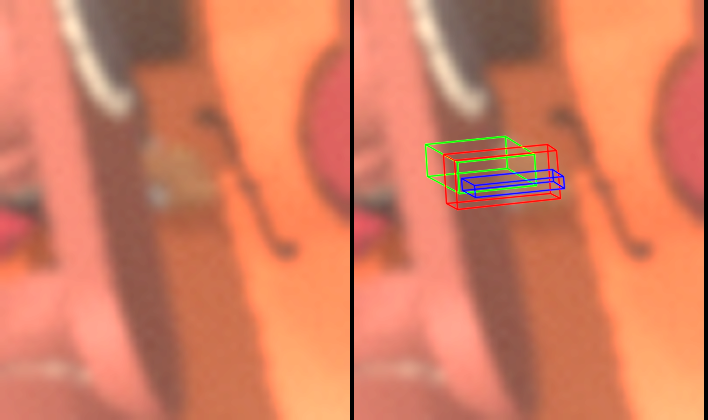

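```bash
python3 - <<'E'
from h import *
a=np.mean([eyes.grab_frame('scene').astype(float) for _ in range(30)],0)
np.save('avg.npy',a); a=np.clip(a*2.2,0,255).astype(np.uint8)[:,:,::-1]; cv2.imwrite('pics/scene10.png',a)
s,M=cmdpose();x,y,z=s['tool_pos'];yaw=np.arctan2(M[1,0],M[0,0])-np.pi/2;z-=.0496
w=(353,198,388,240,11)
pair(overlay('pics/scene10.png','scene',[],None,*w),overlay('pics/scene10.png','scene',hb(x,y,z,yaw),None,*w),'pics/f10.png')
E
```

```text
(no output)
```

View pics/f10.png

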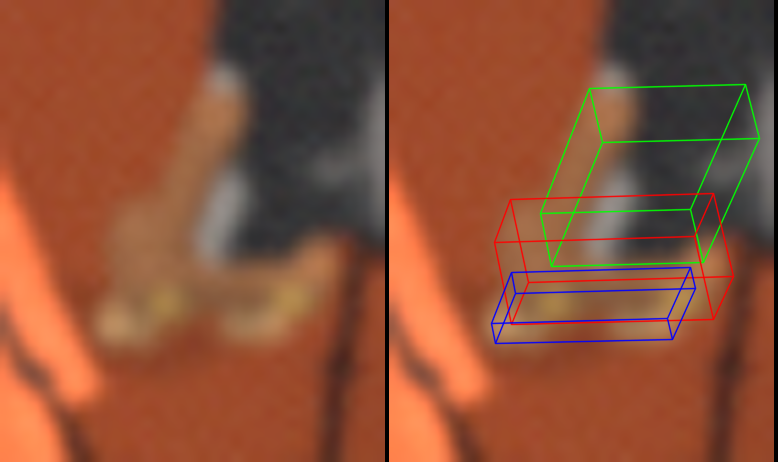

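```bash
python3 - <<'E'
from h import *
delta((.583,.2315,.1316),94.4); print(abs(state()['joint_vel']).max())
crop('pics/scene10.png','pics/sc10.png',130,120,330,310,4)
from plant import job_done; print(job_done())
E
```

```text
t 13.5 pos [0.582  0.2314 0.1318] F [-0.32  0.46 -1.3 ] w 0.154 yaw 94.4 tilt 0.0
lin [-0.      0.001   0.0002] rot [ 0. -0. -0.] j [0.26 0.13 1.7  0.   1.31 0.18]
0.0023405352524891506
the job is handed in; nothing more can be done
None
```

View pics/sc10.png

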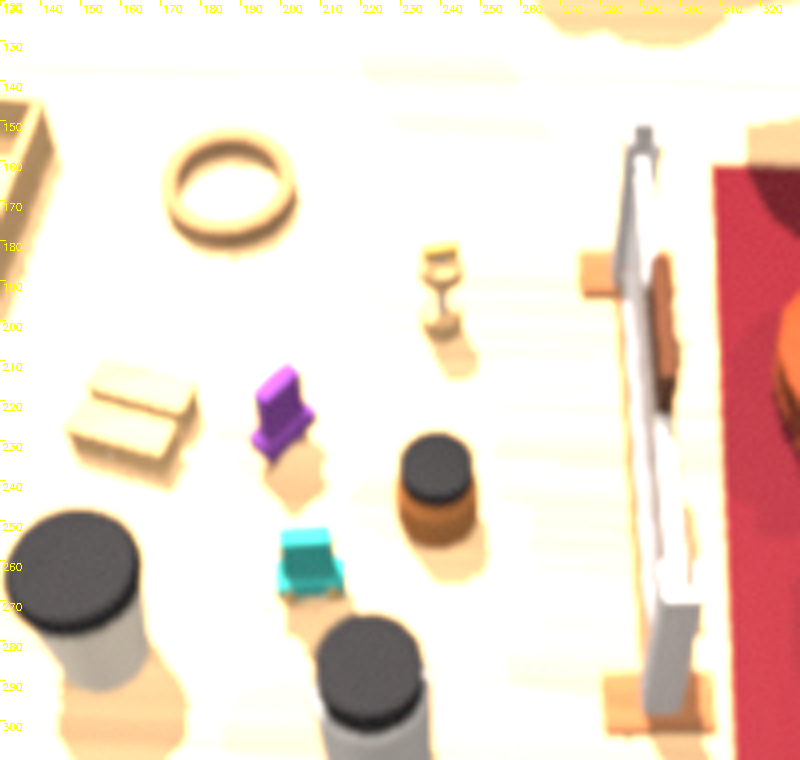

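The job is handed in with the bridge held still above its place on the violin; no verdict was reported. I pushed the screen down onto its stop with shut fingers on top of the tab instead of pinching it. Then I took the bridge by its holder, lifted it straight up, carried it over the lowered screen with about 45 mm to spare, and stopped over the violin.

What the last checks showed, at 13.5 s:
- **Position:** the tool is about 1 mm from my estimate of the bridge's place. That estimate is itself uncertain, because the two cameras put the place 3 to 5 mm apart along the violin. I aimed in between.
- **Height:** the feet are about 10 mm above the crown by arm kinematics; this was not measured directly.
- **Alignment:** the line of the feet is at 94.4° against my estimate of 94.4° for square across. The tool shows no tilt.
- **Holder in the grip:** an averaged scene picture shows the holder and bridge feet within about a pixel of where they should be. The opening reads about 13 mm on the 14 mm handle. One noisier single frame had hinted at a few degrees of tilt; the averaged picture did not show it. The top camera was mostly blocked by the arm here.
- **Stillness and contact:** the joints are practically still, and the force readings of 1 to 2 N are the sensor's usual noise.
- **Surroundings:** the screen tab stopped at its 189 mm down height and the last scene picture shows it still down. The stand is empty, and the bystanders in that view look undisturbed; the tray was only partly in that view, and the screwdriver was outside it and not rechecked.

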